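# Draw the gauge rod out of the inclined bush to its band

## Task

Take the steel stop pin with the orange head out of its brass sleeve on the blue fixture and stand it in the empty green cup. Then take the gauge rod by its black handle and, without forcing it sideways, draw it straight along its leaning bore until the whole yellow band shows and the red is still hidden in the bush, and finish while holding it there in the gripper for the inspector. Do not pull the rod right out of the bush, and leave the other things on the bench where they are.

Things in the scene. Friction and masses are not known exactly. Their poses are not given: they have to be found in the camera images.
- fixture: fixed fixture: blue plate 190 x 104 x 12 mm; two dark cheeks, 62 mm across their outsides, up to 84 mm high, carry the bush. Origin on the bench under the centre of the bore's mouth; z up; the brass sleeve (25 mm across, top at 80 mm) stands 40 mm to -x of the origin.
- bush: aluminium bush, 44 mm across, fixed in the fixture, 112 mm above the bench. Origin: centre of the bore's mouth. z points out of the bore along its axis, which leans 25 degrees from vertical towards the fixture's -x (over the sleeve). Bore 15.6 mm across, 85 mm deep below the mouth.
- rod: loose gauge rod, 0.22 kg, at first fully home. Origin: on its axis at the underside of the dark collar (30 mm across, 6 thick), which then rests on the bush; z towards the handle. Black round handle 22 mm across, 6 to 46 mm above the origin; steel shaft 14 mm across, 80 long. Yellow band 25 to 37 mm, red from 53 mm below the origin: draw out about 45. If let go it slides back in. The pin stands in the handle's way.
- rod_foot (a point): lower end of the rod's shaft, on its axis, 80 mm below the rod's origin
- pin: loose stop pin, about 0.12 kg, upright in the brass sleeve at the start: steel shaft 12 mm across and 150 mm long, on top a round orange head 24 mm across and 35 mm high. Origin: centre of its lower end (17 mm above the bench at the start, 63 mm inside the sleeve); z towards the head.
- pin_head (a point): middle of the pin's orange head, 167.5 mm from its lower end
- sleeve_mouth (a point): centre of the brass sleeve's mouth, 80 mm above the bench; bore 14.4 mm across, 63 mm deep, upright
- pin_cup: fixed empty green cup for the pin: mouth 30 mm across inside, rim 110 mm above the bench, inner floor 10 mm above the bench, green foot 70 mm across. Origin: centre of its underside on the bench. The pin stands loosely in it and may lean.
- tool_cup: fixed black cup 44 mm across, 110 mm high, full of blue and grey tool handles up to 158 mm high; not needed, an obstacle. Origin: centre of its underside. It and the green cup stand on either side of the fixture and may change places.
- spare_bush_a: spare aluminium bush, 40 mm across, 28 mm high; a bystander, not needed. Origin: centre of its underside
- spare_bush_b: spare brass bush, 40 mm across, 28 mm high; a bystander, not needed. Origin: centre of its underside
- wrench: steel wrench lying along its x; a bystander, not needed. Origin: underside, near its middle
- screwdriver: grey screwdriver lying along its x; a bystander, not needed. Origin: underside, near its middle
- oil_bottle: white bottle with blue cap, 50 mm across, 130 mm high; a bystander, not needed. Origin: centre of its underside
- mallet: hammer lying along its x; a bystander, not needed. Origin: underside, near its middle
Things that resemble listed ones, but are neither listed nor needed, are in the scene too. Leave any pink look-alike of the pin alone.

How it is judged:
On the way, in this order (a step that is already met when the one before it is completed fails the run):
1. the stop pin is lifted clear out of the sleeve, the rod still home in the bush (z of pin in the frame of fixture above 0.082 m and z of rod in the frame of bush below 0.012 m), for 0.1 s.
2. the pin stands in the green cup, let go, the rod still home (z of pin in the frame of pin_cup between 0 and 0.03 m and horizontal distance between pin and pin_cup below 0.018 m and angle between pin's own z axis and vertical below 0.45 rad and contact force between the fingers and pin below 0.1 N and z of rod in the frame of bush below 0.012 m), for 0.2 s.
3. the rod is held drawn out to the yellow band, in line with the bore (z of rod in the frame of bush between 0.0355 and 0.0545 m and angle between the z axis of rod and the z axis of bush, either way round below 0.09 rad and x of rod_foot in the frame of bush between -0.004 and 0.004 m and y of rod_foot in the frame of bush between -0.004 and 0.004 m and contact force between the fingers and rod above 2 N), for 0.3 s.
At the end, for the whole second after the job is handed in: Through the last second the fingers hold the rod at rest, drawn out 35.5 to 54.5 mm (all yellow out, red hidden), in line with the bore within 0.09 rad, its foot within 4 mm of the bore axis; the pin stands in the green cup (foot under 30 mm up, lean under 0.45 rad), not touched by the fingers (all of step 3 and z of pin in the frame of pin_cup between 0 and 0.03 m and horizontal distance between pin and pin_cup below 0.018 m and angle between pin's own z axis and vertical below 0.45 rad and contact force between the fingers and pin below 0.1 N and linear speed of rod below 0.02 m/s); the arm keeps its last pose, push and grip.
It fails at once if the rod is pulled right out of the bush (over 75 mm) (z of rod in the frame of bush above 0.075 m).
It fails at once if the rod is forced sideways in the bore (over 150 N against the bush) (contact force between rod and bush above 150 N).
It fails at once if a bystander is moved by more than 30 mm (distance of any of spare_bush_a, spare_bush_b, wrench, screwdriver, oil_bottle, mallet from where it was at the start of the episode above 0.03 m).
It also fails if it takes over 48 s, if anything falls off the work surface, if the arm or the gripper's body presses on something with over 40 N, if the wrist force passes 120 N, or if a joint passes its speed limit or range.

## Robot

A 6-joint arm with a two-finger parallel gripper is mounted at the origin on the work surface. World frame = base frame: x ahead of the robot, y to its left, z up, the work surface at z = 0. Lengths are in m, angles in rad, forces in N, time in s.
With the tool pointing down it reaches from about 0.375 to 0.9 m from the base axis. Payload 3.1 kg.
Tool frame: the origin (TCP) lies at the very end of the fingers, on their centre line; the grasp point (between the pads) lies 19 mm behind it; x points along the fingers, y is the direction in which the jaws open and shut, and the axes are right-handed (so a half turn about x gives the same grasp; the last joint's range is limited). The gripper opens to 85 mm and grips with 20 to 120 N. Pads are 22 mm wide; open, the fingers measure 114 mm over their backs; the gripper's body (76 mm by 85 mm) begins 54 mm behind the grasp point. The pads swing forward as they close: fully open they stand 13 mm farther back than shut.
Start: joints at [1.008, 0.527, 1.433, -0, 1.181, -0.178], TCP at [0.235, 0.579, 0.231] pointing down, gripper open.
Joint ranges: [-3.08, 3.08], [-0.75, 2.2], [0.22, 2.44], [-1.43, 4.57], [0, 2.65], [-2.85, 2.85]. Speed limits (rad/s): [2.79, 2.79, 3.14, 3.14, 3.14, 3.14].

## Interface

Orientations are given as a unit quaternion [x, y, z, w].
In Python, from station import manip gives the robot as it stands.
- The arm moves only by the shell command python3 -m jog 'ROWS' [FORCE]. ROWS is a JSON object of lists of equal length, an entry for each row: "linear": the shift along the tool's x, y, z in cm, a list of three; "twist": the turn about the tool's x in rad; "claw": the opening, from -1 (shut) to 1 (fully open). A call has 1 to 20 rows; each row is the pose to reach, as a shift and turn from the pose commanded when the call began, along the tool's axes at that moment; what a row does not reach only later rows make up. A row lasts 1/12 s, in which the tool goes at most 41.7 mm and 7.16 degrees, less where a joint would pass 70% of its speed; a pose out of reach is approached as far as the arm can. A call with a gripper value outside its range is refused whole. The fingers move at their own pace and stop on an object; FORCE is the grip in N (left out, the last holds). Time passes only in rows, so rows that repeat a pose let the fingers close. It gives the time, the measured TCP pose, the force and the opening at its end, in the units of the state.
- manip.sense(): the state, without advancing time (a new reading comes with each control period).
- manip.snapshot(name): name is "side" or "top" or "wrist"; returns a dict with "pixels" (384x512x3 uint8, red, green, blue), "camera_matrix" (3x3 intrinsics, pixels), "R" (3x3) and "t" (3): a world point X has camera coordinates R X + t. Camera axes: x right, y down, z forward; pixel columns grow to the right and rows downward; lengths in m; the calibration is good to about 2 mm. A picture is of the moment at which its call begins. There is no depth.
- manip.sign_off(): hands the job in, once; it reports no verdict.
The state is a dict: "t": time; "q": joint angles; "qd": joint speeds; "tau": joint torques, N m; "tcp_pos": TCP position; "tool_rot": TCP orientation; "force": force on the tool from outside, world axes, zero at the start; "ft_torque": the same for the moment, N m; "finger_gap": opening from 0.0 (shut) to 1.0 (fully open).
Only numpy, scipy, OpenCV 4.12 (cv2) and the standard library are available. Lean on these libraries where they do the work, as an engineer would, in place of code of your own. Each camera call takes 0.05 s, during which the arm holds its last target.

## Working session

There is one attempt and no reset: what is moved stays moved. The work goes in short steps, Python scripts to look and compute and a shell command to move; the robot and the scene stay as the last step left them, time stands still between calls to the robot, and variables do not carry over. Pictures are saved under pics/ and viewed, and the job is handed in when it is done.

```bash
ls; mkdir -p pics; python3 - <<'E'
from station import manip
import cv2,json
s=manip.sense();print(s)
for n in["side","top","wrist"]:
    d=manip.snapshot(n);cv2.imwrite(f"pics/{n}0.png",d["pixels"][:,:,::-1]);print(n,d["camera_matrix"],d["R"],d["t"])
E
```

```text
pics
{'t': 0.0, 'q': array([ 1.00749599e+00,  5.28456249e-01,  1.43395178e+00, -2.92072177e-05,
        1.18139338e+00, -1.78503040e-01]), 'qd': array([ 4.09215584e-04, -7.61912567e-06, -6.15329069e-04,  2.96229216e-04,
        3.55314565e-04, -1.83670601e-03]), 'tau': array([-1.13003585e-03, -4.42358601e+01, -1.78020608e+01, -2.90773896e-04,
        8.71114869e-03,  1.50406186e-05]), 'tcp_pos': array([0.23418638, 0.5786663 , 0.23032398]), 'tool_rot': array([ 0.13447339,  0.69433401, -0.13593593,  0.69378571]), 'force': array([ 0.44754736, -0.08589814, -0.06324939]), 'ft_torque': array([-0.03677154, -0.00181701,  0.01034259]), 'finger_gap': 0.9981212926409064}
side [[368.5202289    0.         253.15026432]
 [  0.         368.5202289  191.25660473]
 [  0.           0.           1.        ]] [[ 0.99432462 -0.10464768  0.01916813]
 [-0.04538789 -0.58021176 -0.8132    ]
 [ 0.09622107  0.80771478 -0.58166858]] [-0.58473606  0.1300969   0.92251216]
top [[419.63051646   0.         253.45249556]
 [  0.         419.63051646 186.41604123]
 [  0.           0.           1.        ]] [[-0.0087368  -0.99994246 -0.00622482]
 [-0.99691726  0.00919543 -0.07791927]
 [ 0.07797202  0.00552486 -0.99694024]] [0.01231347 0.56852903 1.10303478]
wrist [[287.00507142   0.         253.34973576]
 [  0.         287.00507142 190.17416285]
 [  0.           0.           1.        ]] [[ 0.37494434  0.92704241 -0.00301929]
 [ 0.89246215 -0.36007315  0.27176945]
 [ 0.25085464 -0.10459302 -0.96235765]] [-0.6245691  -0.03676812  0.3798004 ]
```

View pics/side0.png

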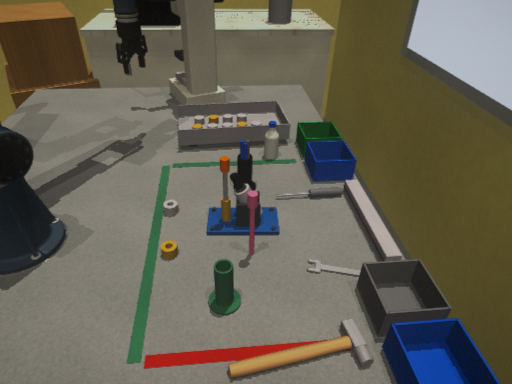

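View pics/top0.png

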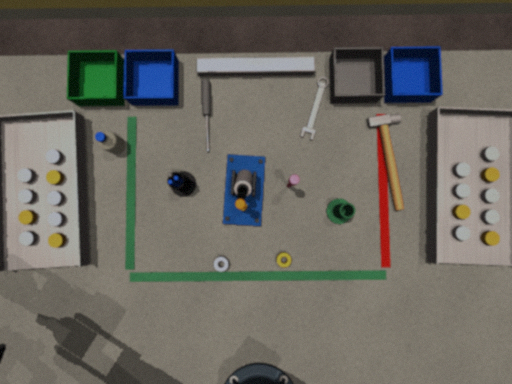

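View pics/wrist0.png

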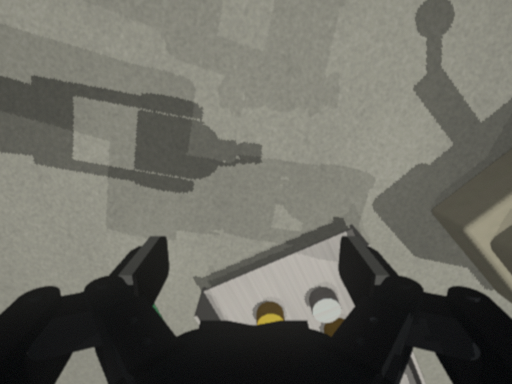

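The side view shows the orange head at (225,163), the sleeve at (226,210), the green cup at (224,290), and the pink look-alike at (253,200) between them. In the top view the plate is centred near (244,190), the orange head is at (241,205), the green cup at (340,211) and the pink head at (293,181).

```bash
cat > h.py <<'E'
from station import manip
import cv2,numpy as np
from scipy.spatial.transform import Rotation as Ro
def ray(d,u,v):
    K,R,t=map(np.array,(d["camera_matrix"],d["R"],d["t"]))
    r=R.T@np.linalg.inv(K)@np.array([u,v,1.]);return -R.T@t,r/np.linalg.norm(r)
def plane(d,u,v,z):
    c,r=ray(d,u,v);return c+r*(z-c[2])/r[2]
def tri(rs):
    A=0;b=0
    for c,r in rs:
        P=np.eye(3)-np.outer(r,r);A=A+P;b=b+P@c
    X=np.linalg.solve(A,b);return X,[np.linalg.norm((np.eye(3)-np.outer(r,r))@(X-c)) for c,r in rs]
def proj(d,X):
    p=np.array(d["camera_matrix"])@(np.array(d["R"])@X+d["t"]);return p[:2]/p[2]
def mask(d,lo,hi,roi=None):
    h=cv2.cvtColor(d["pixels"],cv2.COLOR_RGB2HSV);m=cv2.inRange(h,lo,hi)
    if roi:
        z=np.zeros_like(m);x0,y0,x1,y1=roi;z[y0:y1,x0:x1]=m[y0:y1,x0:x1];m=z
    return m
def big(m):
    c=max(cv2.findContours(m,0,1)[0],key=cv2.contourArea);return c
E
cat > a.py <<'E'
from h import *
T=manip.snapshot("top");S=manip.snapshot("side")
def cen(d,lo,hi,roi):
    m=mask(d,lo,hi,roi);c=big(m);r=cv2.boundingRect(c);M=cv2.moments(c);return np.array([M['m10']/M['m00'],M['m01']/M['m00']]),r,cv2.contourArea(c)
O=((5,150,120),(16,255,255))
a=cen(T,*O,(225,190,260,215));b=cen(S,*O,(210,150,240,175));print("orange",a,b,tri([ray(T,*a[0]),ray(S,*b[0])]))
P=((160,60,100),(178,255,255))
a=cen(T,*P,(280,165,310,195));b=cen(S,*P,(240,185,265,212));print("pink",a,b,tri([ray(T,*a[0]),ray(S,*b[0])]))
m=mask(T,(100,120,50),(125,255,255),(215,150,275,230));
pts=cv2.findNonZero(m);rr=cv2.minAreaRect(pts);print(rr)
for z in(0.012,):
    C=np.array([plane(T,*p,z) for p in cv2.boxPoints(rr)]);print(C,C.mean(0))
    for i in range(4):
        e=C[(i+1)%4]-C[i];print(np.linalg.norm(e),np.degrees(np.arctan2(e[1],e[0])))
G=((60,60,20),(90,255,255))
m=mask(T,*G,(320,195,360,225));c=big(m);print(cv2.boundingRect(c),cv2.minEnclosingCircle(c))
for n,d,roi in(("t",T,(200,140,370,240)),("s",S,(180,140,310,320))):
    x0,y0,x1,y1=roi;im=cv2.resize(d["pixels"][y0:y1,x0:x1,::-1],None,fx=4 if n=="t" else 3.3,fy=4 if n=="t" else 3.3,interpolation=2);cv2.imwrite(f"pics/crop_{n}.png",im);print(im.shape)
print(Ro.from_quat(manip.sense()["tool_rot"]).as_matrix())
E
python3 a.py
```

```text
Traceback (most recent call last):
  File "a.py", line 6, in <module>
    a=cen(T,*O,(225,190,260,215));b=cen(S,*O,(210,150,240,175));print("orange",a,b,tri([ray(T,*a[0]),ray(S,*b[0])]))
  File "a.py", line 4, in cen
    m=mask(d,lo,hi,roi);c=big(m);r=cv2.boundingRect(c);M=cv2.moments(c);return np.array([M['m10']/M['m00'],M['m01']/M['m00']]),r,cv2.contourArea(c)
                                                                                         ~~~~~~~~^~~~~~~~~
ZeroDivisionError: float division by zero
```

```bash
python3 - <<'E'
import cv2
for n,p in(("top",[(241,205),(245,202),(238,207)]),("side",[(225,160),(225,168),(253,200)]),("top",[(293,181),(340,211)])):
    h=cv2.cvtColor(cv2.imread(f"pics/{n}0.png"),cv2.COLOR_BGR2HSV)
    print(n,[h[y,x] for x,y in p])
E
sed -i 's/O=((5,150,120),(16,255,255))/O=((2,120,90),(21,255,255))/; s/P=((160,60,100)/P=((150,60,80)/' a.py; python3 a.py
```

```text
top [array([ 21, 200, 166], dtype=uint8), array([ 4, 75, 95], dtype=uint8), array([ 19, 193, 156], dtype=uint8)]
side [array([ 15, 236, 175], dtype=uint8), array([ 10, 213, 115], dtype=uint8), array([174, 134, 110], dtype=uint8)]
top [array([158,  50, 169], dtype=uint8), array([ 69, 124,  76], dtype=uint8)]
orange (array([240.69151139, 203.97722567]), (236, 198, 11, 13), 80.5) (array([224.02916667, 163.89444444]), (220, 156, 9, 17), 120.0) (array([0.51656881, 0.03574533, 0.18705294]), [np.float64(0.0007439213320635675), np.float64(0.0007439213320633214)])
pink (array([296.96296296, 177.87037037]), (293, 175, 7, 7), 9.0) (array([251.98820059, 199.33628319]), (247, 190, 11, 22), 169.5) (array([ 0.57394966, -0.09468866,  0.17416286]), [np.float64(0.0017355807374802089), np.float64(0.0017355807374800766)])
((243.73316955566406, 189.88600158691406), (37.63144302368164, 68.95341491699219), 3.6913859844207764)
[[ 0.47129798  0.09071609  0.012     ]
 [ 0.65788622  0.07805497  0.012     ]
 [ 0.65024278 -0.02412381  0.012     ]
 [ 0.46393836 -0.01018213  0.012     ]] [0.56084134 0.03361628 0.012     ]
0.1870173129224329 -3.8819075010111486
0.10246426391586949 -94.27801922726972
0.18682533815585914 175.72037324356816
0.10116627072431937 85.82817507777702
(327, 199, 28, 25) ((340.5, 210.5), 13.946425437927246)
(400, 680, 3)
(594, 429, 3)
[[-2.61451813e-04  3.75360858e-01  9.26878718e-01]
 [-4.70643355e-04  9.26878601e-01 -3.75360944e-01]
 [-9.99999855e-01 -5.34368108e-04 -6.56729968e-05]]
```

View pics/crop_t.png

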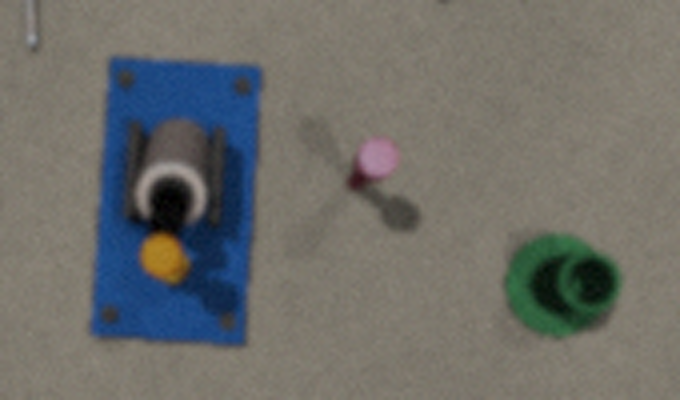

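View pics/crop_s.png

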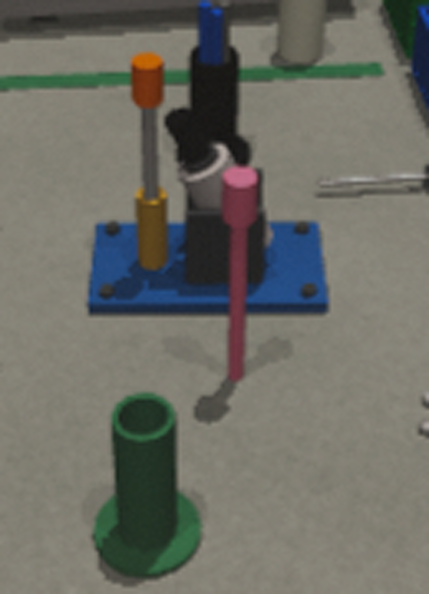

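The crops show the cup rim centre at about top (347,210) and side (223.6,266). Sleeve, pin and rod are all in one vertical plane, with the handle leaning towards the pin.

```bash
python3 - <<'E'
from h import *
T=manip.snapshot("top");S=manip.snapshot("side")
print("rim top",plane(T,347,210,.11),"foot top",plane(T,339.3,211.3,.006),"rim side",plane(S,223.6,266,.11))
print("tri",tri([ray(T,347,210),ray(S,223.6,266)]))
# foot in side crop ~ (148,535)
print("foot side",plane(S,180+148/3.3,140+533/3.3,.006))
# sleeve top in side crop (151,190)
print("sleeve",plane(S,180+152/3.3,140+191/3.3,.08))
# pin head side: top centre
print("pink base",plane(S,180+236/3.3,140+379/3.3,0), "tool cup", plane(S,180+214/3.3,140+50/3.3,.11))
E
```

```text
rim top [ 0.50149876 -0.22265902  0.11      ] foot top [ 0.50024698 -0.22426732  0.006     ] rim side [ 0.50384996 -0.22335545  0.11      ]
tri (array([ 0.50268392, -0.22279095,  0.10936305]), [np.float64(0.0011722720362263074), np.float64(0.001172272036226567)])
foot side [ 0.5034772  -0.22764212  0.006     ]
sleeve [0.51997116 0.04170056 0.08      ]
pink base [ 0.57457015 -0.08992678  0.        ] tool cup [0.58323914 0.20712151 0.11      ]
```

```bash
python3 -m jog '{"linear":[[-0.2,-1,1.2],[-0.4,-3,3.5],[-0.6,-5.5,6.5],[-0.8,-8,9.4],[-1,-10.5,12.3],[-1.2,-13,15.3],[-1.4,-15.5,18.2],[-1.6,-18,21.1],[-1.8,-20.5,24.1],[-2,-23,27],[-2,-25.5,29.9],[-2,-28,32.9],[-2,-30.5,35.8],[-2,-33,38.7],[-2,-35.5,41.7],[-2,-37.7,44.3],[-2,-39,45.8],[-2,-39.7,46.6],[-2,-39.7,46.6],[-2,-39.7,46.6]],"twist":[-0.02,-0.04,-0.06,-0.08,-0.1,-0.12,-0.14,-0.16,-0.18,-0.2,-0.22,-0.24,-0.26,-0.28,-0.3,-0.31,-0.31,-0.31,-0.31,-0.31],"claw":[1,1,1,1,1,1,1,1,1,1,1,1,1,1,1,1,1,1,1,1]}' 60
python3 - <<'E'
from h import *
s=manip.sense();print(s["tcp_pos"],Ro.from_quat(s["tool_rot"]).as_matrix(),s["force"])
for n in("wrist","top","side"):
    d=manip.snapshot(n);cv2.imwrite(f"pics/{n}1.png",d["pixels"][:,:,::-1])
E
```

```text
t: 2.12
tcp_pos: [0.5169, 0.0368, 0.2512]
tool_rot: [0.027, 0.707, -0.026, 0.706]
force: [0.5, 1.5, 0.2]
finger_gap: 1.005
[0.51688698 0.0367993  0.25116003] [[-1.05217278e-03  7.55226551e-02  9.97143531e-01]
 [ 8.20377255e-04  9.97143813e-01 -7.55218108e-02]
 [-9.99999110e-01  7.38571879e-04 -1.11112465e-03]] [0.51150461 1.53547391 0.23101919]
```

View pics/wrist1.png

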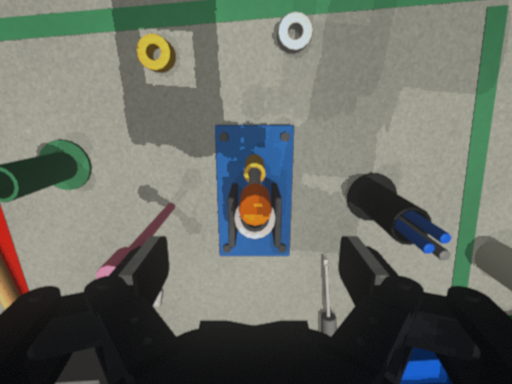

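The wrist view shows the orange head at (255,208) between the jaws, the sleeve at (255,172), and the bush ring at (253,215). The plate looks square to the jaws.

```bash
python3 - <<'E'
from h import *
W=manip.snapshot("wrist");S=manip.snapshot("side")
O=((2,150,90),(18,255,255))
m=mask(W,*O,(235,185,275,230));c=big(m);M=cv2.moments(c);u=np.array([M['m10'],M['m01']])/M['m00'];print(u,cv2.boundingRect(c))
m=mask(S,*O,(205,145,240,180));c2=big(m);M=cv2.moments(c2);v=np.array([M['m10'],M['m01']])/M['m00'];print(v,cv2.boundingRect(c2))
print("cam",ray(W,0,0)[0],"tri",tri([ray(W,*u),ray(S,*v)]))
m=mask(W,(100,120,50),(125,255,255),(205,115,305,265));rr=cv2.minAreaRect(cv2.findNonZero(m));C=np.array([plane(W,*p,.012) for p in cv2.boxPoints(rr)]);print(C.mean(0))
for i in range(4):
    e=C[(i+1)%4]-C[i];print(np.linalg.norm(e),np.degrees(np.arctan2(e[1],e[0])))
print("sleeve",plane(W,254.5,172,.08))
d=W["pixels"][110:270,195:315,::-1];cv2.imwrite("pics/w1c.png",cv2.resize(d,None,fx=3.7,fy=3.7,interpolation=2))
E
```

```text
[253.22328308 205.65226131] (238, 185, 32, 42)
[224.06188467 163.85794655] (220, 156, 9, 17)
cam [0.44905601 0.04349137 0.39449883] tri (array([0.51852439, 0.03794815, 0.18631808]), [np.float64(0.001156347068330949), np.float64(0.001156347068331097)])
[0.56210056 0.0352484  0.012     ]
0.10020213591448515 85.84899545426401
0.18777387401994672 -2.0641782919219316
0.1138384452964 -94.13343085433017
0.18780735619911032 173.77440696654153
sleeve [0.51632757 0.03969966 0.08      ]
```

View pics/w1c.png

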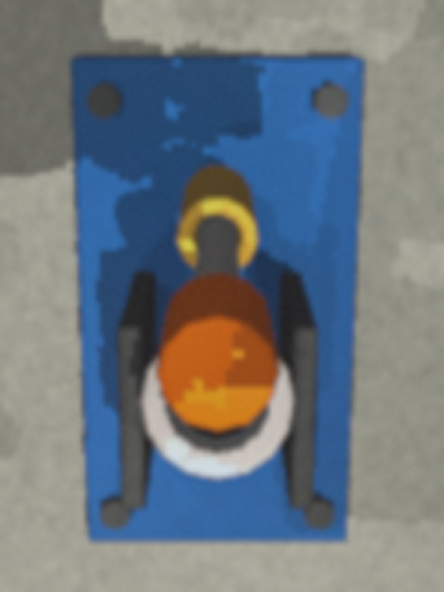

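```bash
python3 -m jog '{"linear":[[1.5,0.1,0.05],[3.5,0.1,0.05],[5.5,0.1,0.05],[7.3,0.1,0.05],[8.2,0.1,0.05],[8.2,0.1,0.05],[8.2,0.1,0.05],[8.2,0.1,0.05],[8.2,0.1,0.05],[8.2,0.1,0.05],[8.2,0.1,0.05],[8.2,0.1,0.05]],"twist":[0,0,0,0,0,0,0,0,0,0,0,0],"claw":[1,1,1,1,1,0.5,0,-0.5,-1,-1,-1,-1]}' 60
python3 - <<'E'
from h import *
s=manip.sense();print(s["tcp_pos"],s["force"],s["ft_torque"])
d=manip.snapshot("side");cv2.imwrite("pics/side2.png",cv2.resize(d["pixels"][100:330,150:320,::-1],None,fx=2.6,fy=2.6))
E
```

```text
t: 3.37
tcp_pos: [0.5189, 0.0373, 0.1705]
tool_rot: [0.026, 0.706, -0.027, 0.708]
force: [0.2, -0.7, 5.1]
finger_gap: 0.266
[0.51893399 0.03729665 0.17050853] [ 0.17127935 -0.66714356  5.10644802] [0.15977582 0.0535147  0.01998852]
```

View pics/side2.png

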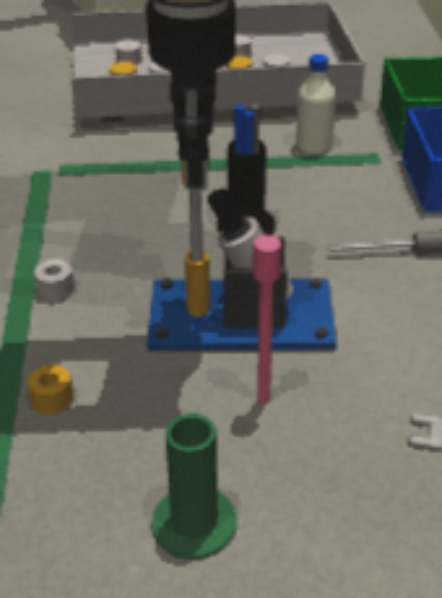

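The jaws are closed on the orange head (gap 0.266, about 23 mm). I'll lift straight up.

```bash
python3 -m jog '{"linear":[[-0.5,0,0],[-1.5,0,0],[-2.5,0,0],[-3.7,0,0],[-5,0,0],[-6.5,0,0],[-8,0,0],[-9.5,0,0],[-11,0,0],[-12.3,0,0],[-13,0,0],[-13,0,0],[-13,0,0]],"twist":[0,0,0,0,0,0,0,0,0,0,0,0,0],"claw":[-1,-1,-1,-1,-1,-1,-1,-1,-1,-1,-1,-1,-1]}' 60
python3 - <<'E'
from h import *
s=manip.sense();print(s["tcp_pos"],s["force"],s["ft_torque"]);print(Ro.from_quat(s["tool_rot"]).as_matrix())
d=manip.snapshot("side");cv2.imwrite("pics/side3.png",cv2.resize(d["pixels"][50:330,120:320,::-1],None,fx=2.1,fy=2.1))
d=manip.snapshot("top");cv2.imwrite("pics/top3.png",cv2.resize(d["pixels"][120:270,180:380,::-1],None,fx=3,fy=3))
E
```

```text
t: 4.5
tcp_pos: [0.5177, 0.0374, 0.2995]
tool_rot: [0.026, 0.707, -0.026, 0.707]
force: [0.3, -0.4, -1.3]
finger_gap: 0.264
[0.51767722 0.03737305 0.29953296] [ 0.26410074 -0.38543512 -1.26317112] [ 0.02517623  0.03429425 -0.02883797]
[[ 2.10406415e-05  7.47153323e-02  9.97204903e-01]
 [-9.99809279e-05  9.97204898e-01 -7.47153299e-02]
 [-9.99999995e-01 -9.81294131e-05  2.84519390e-05]]
```

View pics/side3.png

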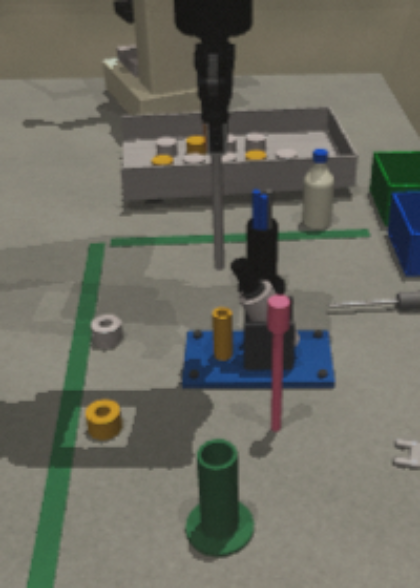

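The pin is clear of the sleeve, and the side view shows its lower end at crop (220,267). I'll carry it over to the cup.

```bash
python3 -m jog '{"linear":[[0,-0.5,0],[0,-1.5,0],[0,-3,0],[0,-5,0.1],[0,-7,0.1],[0,-9,0.1],[0,-11,0.2],[0,-13,0.2],[0,-15,0.2],[0,-17,0.3],[0,-19,0.3],[0,-21,0.3],[0,-23,0.4],[0,-24.5,0.4],[0,-25.5,0.4],[0,-26.1,0.4],[0,-26.1,0.4],[0,-26.1,0.4],[0,-26.1,0.4]],"twist":[0,0,0,0,0,0,0,0,0,0,0,0,0,0,0,0,0,0,0],"claw":[-1,-1,-1,-1,-1,-1,-1,-1,-1,-1,-1,-1,-1,-1,-1,-1,-1,-1,-1]}'
python3 - <<'E'
from h import *
s=manip.sense();print(s["tcp_pos"],s["force"],s["ft_torque"])
d=manip.snapshot("side");cv2.imwrite("pics/side4.png",cv2.resize(d["pixels"][150:330,150:320,::-1],None,fx=3.2,fy=3.2))
d=manip.snapshot("wrist");cv2.imwrite("pics/wrist4.png",d["pixels"][:,:,::-1])
E
```

```text
t: 6.18
tcp_pos: [0.5024, -0.2222, 0.2992]
tool_rot: [0.026, 0.707, -0.026, 0.706]
force: [0.6, -0.2, -1.7]
finger_gap: 0.265
[ 0.50240888 -0.22224884  0.29922271] [ 0.62682994 -0.18363002 -1.66471063] [-0.04983508  0.03481761  0.00034305]
```

View pics/side4.png

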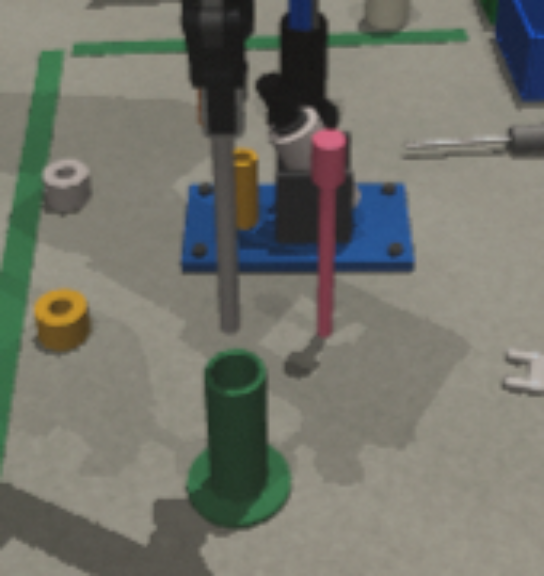

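View pics/wrist4.png

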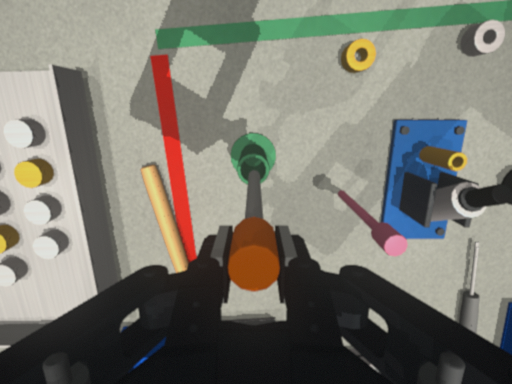

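The side view shows the pin's foot at crop (229,330) and the rim centre at (237,371). The wrist view shows the pin pointing into the cup, with its foot at about (255,170).

```bash
python3 - <<'E'
from h import *
S=manip.snapshot("side")
f=lambda x,y:(150+x/3.2,150+y/3.2)
print("foot",plane(S,*f(229,328),.147),"rim",plane(S,*f(236.5,372),.11))
W=manip.snapshot("wrist")
print("W rim",plane(W,254,163,.11))
cv2.imwrite("pics/w4c.png",cv2.resize(W["pixels"][120:230,200:310,::-1],None,fx=5,fy=5,interpolation=2))
E
```

```text
foot [ 0.5009895  -0.22296155  0.147     ] rim [ 0.50442378 -0.22406753  0.11      ]
W rim [ 0.49574622 -0.2205979   0.11      ]
```

View pics/w4c.png

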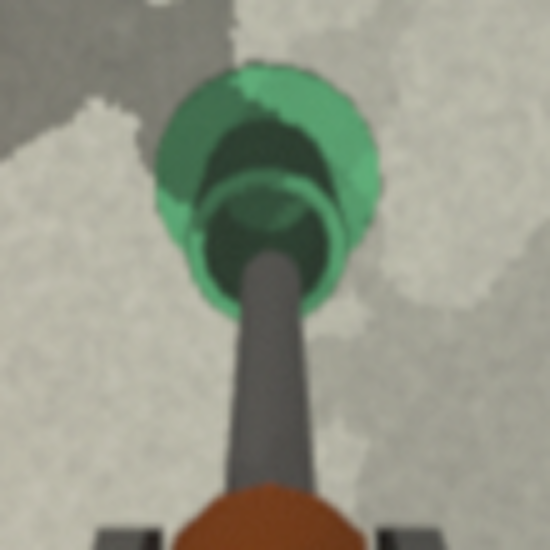

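```bash
python3 -m jog '{"linear":[[0.5,-0.1,0.15],[1.5,-0.1,0.15],[2.5,-0.1,0.15],[3.5,-0.1,0.15],[4.5,-0.1,0.15],[5.5,-0.1,0.15],[6.5,-0.1,0.15],[7.5,-0.1,0.15],[8.5,-0.1,0.15],[9.5,-0.1,0.15],[10.5,-0.1,0.15],[11.5,-0.1,0.15],[12.3,-0.1,0.15],[12.8,-0.1,0.15],[13.1,-0.1,0.15],[13.3,-0.1,0.15],[13.3,-0.1,0.15]],"twist":[0,0,0,0,0,0,0,0,0,0,0,0,0,0,0,0,0],"claw":[-1,-1,-1,-1,-1,-1,-1,-1,-1,-1,-1,-1,-1,-1,-1,-1,-1]}'
python3 - <<'E'
from h import *
s=manip.sense();print(s["tcp_pos"],s["force"],s["ft_torque"])
d=manip.snapshot("side");cv2.imwrite("pics/side5.png",cv2.resize(d["pixels"][150:330,150:320,::-1],None,fx=3.2,fy=3.2))
E
```

```text
t: 7.8
tcp_pos: [0.504, -0.2243, 0.1661]
tool_rot: [0.026, 0.707, -0.026, 0.707]
force: [1.2, 0.3, -1.4]
finger_gap: 0.261
[ 0.50397438 -0.22432993  0.16611488] [ 1.16481454  0.3248356  -1.41883438] [-4.65354364e-05  7.10351203e-04 -1.33543919e-02]
```

View pics/side5.png

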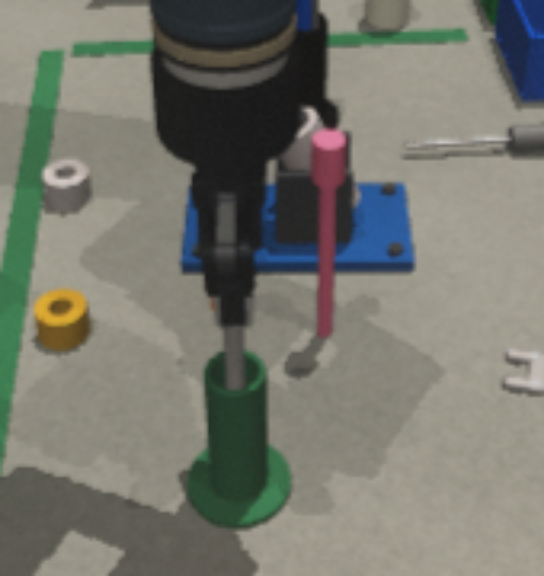

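The pin's shaft is inside the cup at crop (234,385). I'll open, let it settle, then raise.

```bash
python3 -m jog '{"linear":[[0,0,0],[0,0,0],[0,0,0],[0,0,0],[0,0,0],[0,0,0],[0,0,0],[0,0,0],[0,0,0]],"twist":[0,0,0,0,0,0,0,0,0],"claw":[-0.4,-0.3,-0.1,0.2,0.6,1,1,1,1]}'
python3 -m jog '{"linear":[[-0.5,0,0],[-1.5,0,0],[-3,0,0],[-5,0,0],[-7,0,0],[-9,0,0],[-11,0,0],[-12.5,0,0],[-13,0,0],[-13,0,0]],"twist":[0,0,0,0,0,0,0,0,0,0],"claw":[1,1,1,1,1,1,1,1,1,1]}'
python3 - <<'E'
from h import *
s=manip.sense();print(s["tcp_pos"],s["force"]);print(Ro.from_quat(s["tool_rot"]).as_matrix())
S=manip.snapshot("side");cv2.imwrite("pics/side6.png",cv2.resize(S["pixels"][150:330,150:320,::-1],None,fx=3.2,fy=3.2))
T=manip.snapshot("top");cv2.imwrite("pics/top6.png",cv2.resize(T["pixels"][120:270,180:380,::-1],None,fx=3,fy=3))
E
```

```text
t: 8.6
tcp_pos: [0.5039, -0.2243, 0.1663]
tool_rot: [0.026, 0.707, -0.026, 0.707]
force: [0.2, 0.1, 0.7]
finger_gap: 0.999
t: 9.43
tcp_pos: [0.5047, -0.2248, 0.2986]
tool_rot: [0.026, 0.705, -0.027, 0.708]
force: [-0.6, 0.8, 0.5]
finger_gap: 0.999
[ 0.50473065 -0.2248184   0.29855559] [-0.61455916  0.82034398  0.5119659 ]
[[ 0.00368136  0.07466644  0.99720177]
 [-0.00263535  0.99720579 -0.07465701]
 [-0.99998975 -0.00235313  0.00386784]]
```

View pics/side6.png

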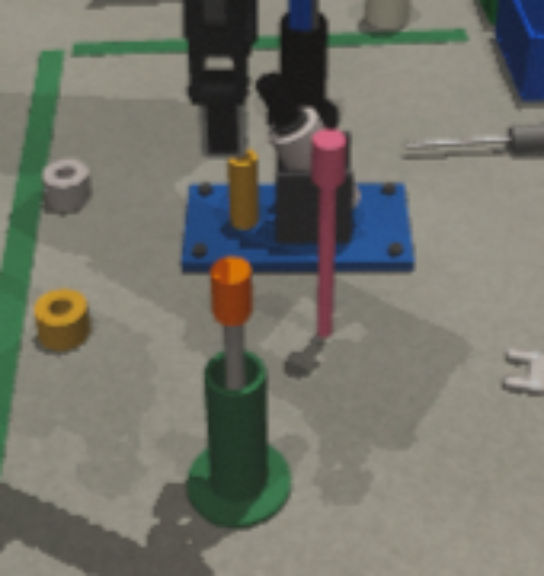

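View pics/top6.png

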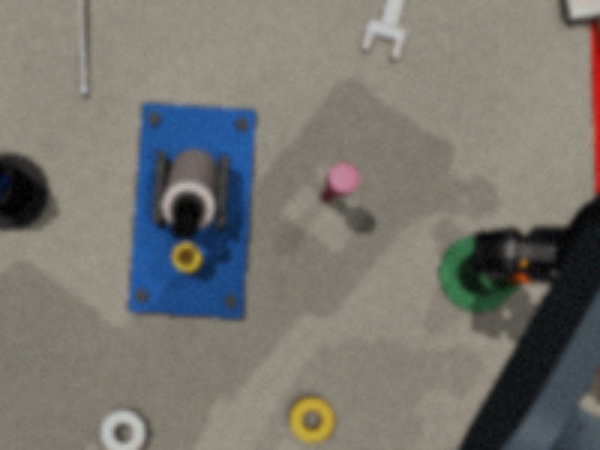

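The pin stands in the green cup with its head at side crop (232,290), nearly upright. The rod is still home. Next I'll move above the rod and look.

```bash
python3 -m jog '{"linear":[[0,1,0],[0,3,0.2],[0,5.5,0.4],[0,8,0.6],[0,10.5,0.8],[0,13,1],[0,15.5,1.2],[0,18,1.4],[0,20.5,1.6],[1,22.5,1.8],[2,24.5,1.9],[3,25.7,1.95],[4,26.2,1.95],[4,26.2,1.95],[4,26.2,1.95],[4,26.2,1.95]],"twist":[0,0,0,0,0,0,0,0,0,0,0,0,0,0,0,0],"claw":[1,1,1,1,1,1,1,1,1,1,1,1,1,1,1,1]}'
python3 - <<'E'
from h import *
s=manip.sense();print(s["tcp_pos"],s["force"]);print(Ro.from_quat(s["tool_rot"]).as_matrix())
W=manip.snapshot("wrist");cv2.imwrite("pics/wrist7.png",W["pixels"][:,:,::-1])
cv2.imwrite("pics/w7c.png",cv2.resize(W["pixels"][110:250,190:320,::-1],None,fx=4.2,fy=4.2,interpolation=2))
S=manip.snapshot("side");cv2.imwrite("pics/s7c.png",cv2.resize(S["pixels"][150:250,190:300,::-1],None,fx=5.4,fy=5.4,interpolation=2))
T=manip.snapshot("top");cv2.imwrite("pics/t7c.png",cv2.resize(T["pixels"][150:230,210:280,::-1],None,fx=6,fy=6,interpolation=2))
E
```

```text
t: 10.87
tcp_pos: [0.5432, 0.0346, 0.2563]
tool_rot: [0.027, 0.707, -0.027, 0.707]
force: [-0.2, -0.2, -0.1]
finger_gap: 0.997
[0.54315671 0.0346078  0.25627354] [-0.17285475 -0.19477838 -0.060777  ]
[[-1.03668464e-04  7.56605436e-02  9.97133628e-01]
 [-4.08177126e-04  9.97133547e-01 -7.56605799e-02]
 [-9.99999911e-01 -4.14850755e-04 -7.24884000e-05]]
```

View pics/w7c.png

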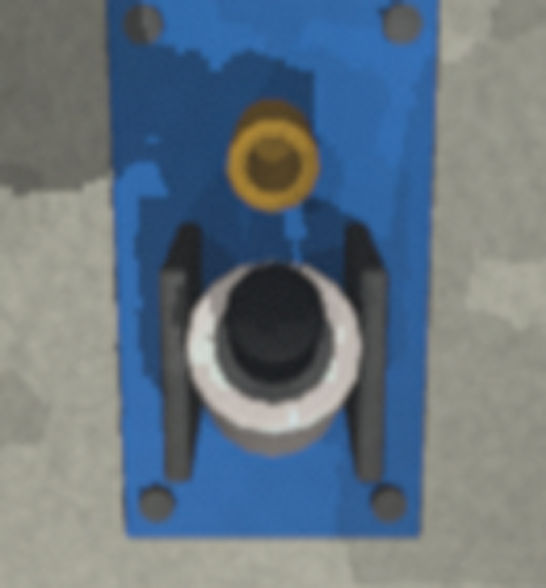

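View pics/s7c.png

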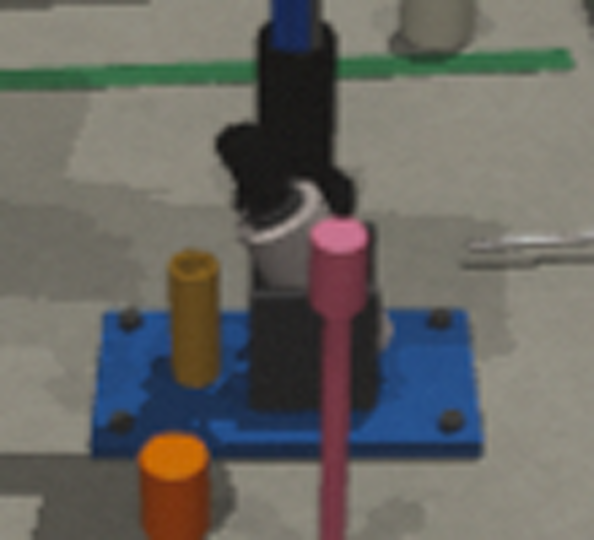

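View pics/t7c.png

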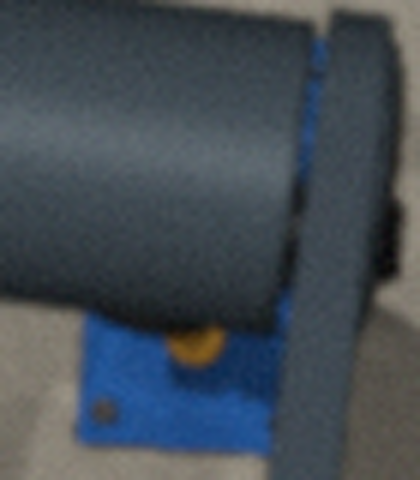

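The wrist crop shows the sleeve mouth at (273,165), the bush ring centre at (274,347), and the handle top circle at about (273,313).

```bash
python3 - <<'E'
from h import *
W=manip.snapshot("wrist")
f=lambda x,y:(190+x/4.2-.4,110+y/4.2-.4)
s=plane(W,*f(273,165),.08);b=plane(W,*f(274.5,347),.112);h=plane(W,*f(274,313),.1537)
print(s,b,h)
print("sleeve->bush",b-s,np.linalg.norm((b-s)[:2]),np.degrees(np.arctan2(*(b-s)[1::-1])))
m=mask(W,(100,120,50),(125,255,255),(205,100,305,250))
k=[plane(W,*f(x,y),.018)[:2] for x,y in((143,22),(402,22),(157,503),(388,503))];k=np.array(k);print(k)
for a,c in((0,2),(1,3)):
    e=k[c]-k[a];print(np.degrees(np.arctan2(e[1],e[0])),np.linalg.norm(e))
print("center",k.mean(0))
E
```

```text
[0.5187294  0.03812824 0.08      ] [0.5595652  0.03536097 0.112     ] [0.53996362 0.03654397 0.1537    ]
sleeve->bush [ 0.04083579 -0.00276727  0.032     ] 0.040929448434198344 -3.8767705702322037
[[ 0.48038208  0.00119963]
 [ 0.48638895  0.08037164]
 [ 0.63943158 -0.01057972]
 [ 0.64537576  0.0683569 ]]
-4.235642614182443 0.1594851012302667
-4.3216673119294775 0.15944014619457975
center [0.56289459 0.03483711]
```

```bash
python3 -m jog '{"linear":[[1.5,0.2,0.2],[3.5,0.2,0.2],[5.5,0.2,0.2],[7.5,0.2,0.2],[9.5,0.2,0.2],[11,0.2,0.2],[12.3,0.2,0.2],[13,0.2,0.2],[13.3,0.2,0.2],[13.3,0.2,0.2],[13.3,0.2,0.2]],"twist":[0,0,0,0,0,0,0,0,0,0,0],"claw":[1,1,1,1,1,1,1,1,1,1,1]}' 25
python3 - <<'E'
from h import *
s=manip.sense();print(s["tcp_pos"],s["force"],s["ft_torque"])
W=manip.snapshot("wrist");cv2.imwrite("pics/wrist8.png",W["pixels"][:,:,::-1])
S=manip.snapshot("side");cv2.imwrite("pics/s8c.png",cv2.resize(S["pixels"][130:250,180:300,::-1],None,fx=4.5,fy=4.5,interpolation=2))
E
```

```text
t: 11.98
tcp_pos: [0.5457, 0.0371, 0.1239]
tool_rot: [0.026, 0.706, -0.027, 0.707]
force: [0.1, 0.1, 0.9]
finger_gap: 1.001
[0.54572566 0.03709187 0.12393782] [0.07559329 0.14533001 0.85659468] [ 0.02640304 -0.0113985   0.01753823]
```

View pics/wrist8.png

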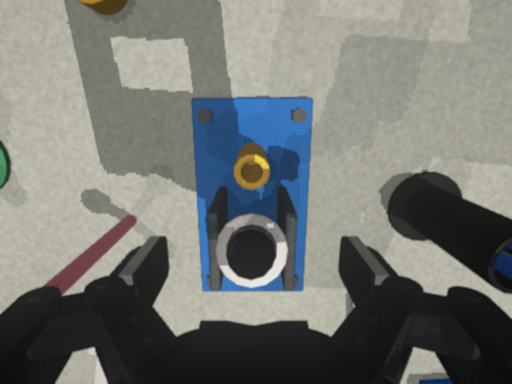

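View pics/s8c.png

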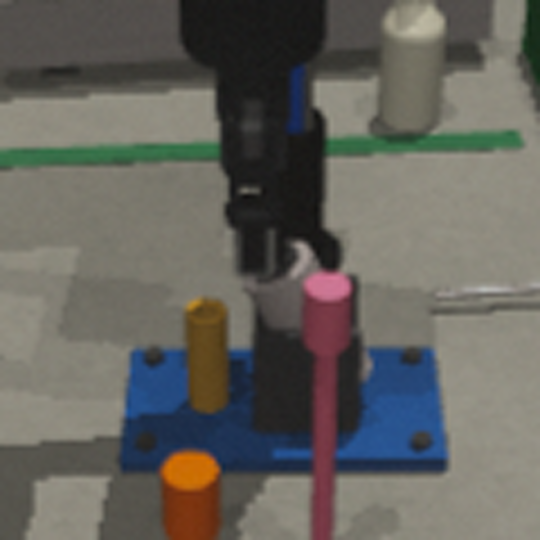

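The wrist view shows the handle at about (251,250) and the jaw middle at about (254), so the tool is roughly 1 mm too far to +y. I'll correct that and close gently.

```bash
python3 -m jog '{"linear":[[0,-0.08,0],[0,-0.08,0],[0,-0.08,0],[0,-0.08,0],[0,-0.08,0],[0,-0.08,0],[0,-0.08,0],[0,-0.08,0],[0,-0.08,0],[0,-0.08,0],[0,-0.08,0]],"twist":[0,0,0,0,0,0,0,0,0,0,0],"claw":[0.8,0.5,0.2,0,-0.2,-0.35,-0.45,-0.55,-0.7,-1,-1]}' 25
python3 - <<'E'
from h import *
s=manip.sense();print(s["tcp_pos"],s["force"],s["ft_torque"])
W=manip.snapshot("wrist");cv2.imwrite("pics/wrist9.png",W["pixels"][:,:,::-1])
E
```

```text
t: 13.0
tcp_pos: [0.5449, 0.0363, 0.1234]
tool_rot: [0.026, 0.707, -0.027, 0.707]
force: [-0.9, -1.4, 1.3]
finger_gap: 0.249
[0.54494946 0.03627416 0.12335574] [-0.85757828 -1.43083659  1.27347775] [-0.31907557  0.1001207  -0.02894708]
```

View pics/wrist9.png

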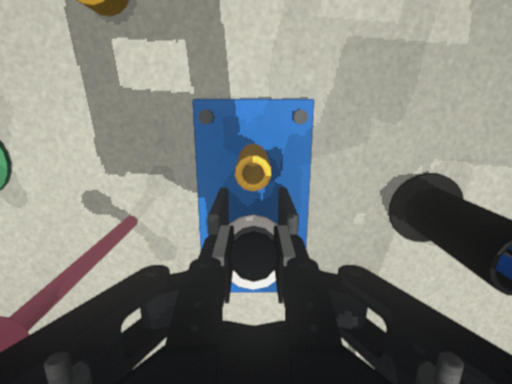

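The jaws hold the handle (gap 0.249, about 21 mm) and side force is only about 1.5 N. I'll draw the first 20 mm along the 25° axis and check forces.

```bash
python3 -m jog '{"linear":[[0,0,0],[-0.18,0,-0.085],[-0.45,0,-0.21],[-0.72,0,-0.34],[-0.91,0,-0.42],[-1.09,0,-0.51],[-1.27,0,-0.59],[-1.45,0,-0.68],[-1.63,0,-0.76],[-1.81,0,-0.845],[-1.81,0,-0.845]],"twist":[0,0,0,0,0,0,0,0,0,0,0],"claw":[-1,-1,-1,-1,-1,-1,-1,-1,-1,-1,-1]}' 40
python3 - <<'E'
from h import *
s=manip.sense();print(s["tcp_pos"],s["force"],s["ft_torque"],s["finger_gap"])
S=manip.snapshot("side");cv2.imwrite("pics/s10c.png",cv2.resize(S["pixels"][130:250,180:300,::-1],None,fx=4.5,fy=4.5,interpolation=2))
E
```

```text
t: 13.97
tcp_pos: [0.5365, 0.0371, 0.1418]
tool_rot: [0.026, 0.707, -0.026, 0.707]
force: [0.2, -3.4, -1.4]
finger_gap: 0.244
[0.53648161 0.03708945 0.14184018] [ 0.16309274 -3.4405602  -1.3659039 ] [-0.69332394  0.05177271 -0.09319132] 0.24403489580246948
```

View pics/s10c.png

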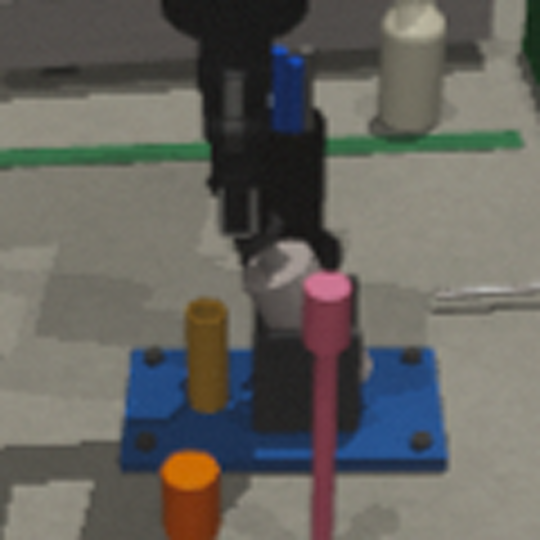

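The collar has risen with steel showing under it at about (265,270), and forces are under 4 N. I'll draw the remaining 25 mm and ease the tool 0.5 mm to -y.

```bash
python3 -m jog '{"linear":[[-0.18,-0.02,-0.085],[-0.45,-0.04,-0.21],[-0.72,-0.05,-0.34],[-0.91,-0.05,-0.42],[-1.09,-0.05,-0.51],[-1.27,-0.05,-0.59],[-1.45,-0.05,-0.68],[-1.63,-0.05,-0.76],[-1.81,-0.05,-0.845],[-2,-0.05,-0.93],[-2.15,-0.05,-1],[-2.27,-0.05,-1.06],[-2.27,-0.05,-1.06],[-2.27,-0.05,-1.06]],"twist":[0,0,0,0,0,0,0,0,0,0,0,0,0,0],"claw":[-1,-1,-1,-1,-1,-1,-1,-1,-1,-1,-1,-1,-1,-1]}' 40
python3 - <<'E'
from h import *
s=manip.sense();print(s["tcp_pos"],s["force"],s["ft_torque"],s["finger_gap"])
S=manip.snapshot("side");cv2.imwrite("pics/s11c.png",cv2.resize(S["pixels"][130:330,180:300,::-1],None,fx=3,fy=3,interpolation=2))
cv2.imwrite("pics/s11d.png",cv2.resize(S["pixels"][160:230,215:275,::-1],None,fx=8.5,fy=8.5,interpolation=2))
W=manip.snapshot("wrist");cv2.imwrite("pics/w11.png",W["pixels"][:,:,::-1])
E
```

```text
t: 15.18
tcp_pos: [0.5259, 0.0376, 0.1642]
tool_rot: [0.027, 0.707, -0.026, 0.707]
force: [0.6, 0.2, -1.0]
finger_gap: 0.245
[0.52589654 0.03757594 0.16420617] [ 0.56130385  0.20396599 -0.96835377] [-0.00859244 -0.06773758  0.02492202] 0.2448212244204836
```

View pics/s11d.png

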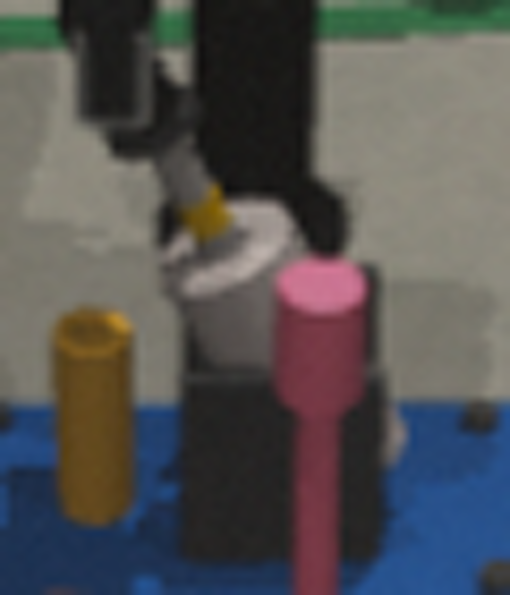

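View pics/w11.png

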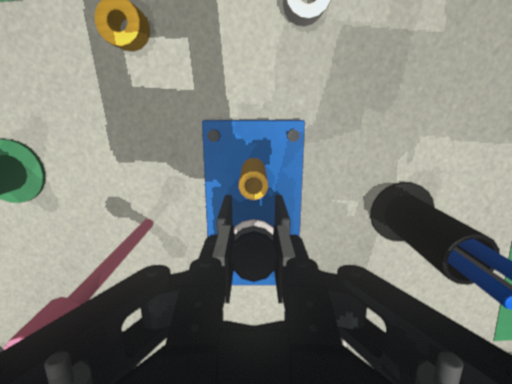

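View pics/s11c.png

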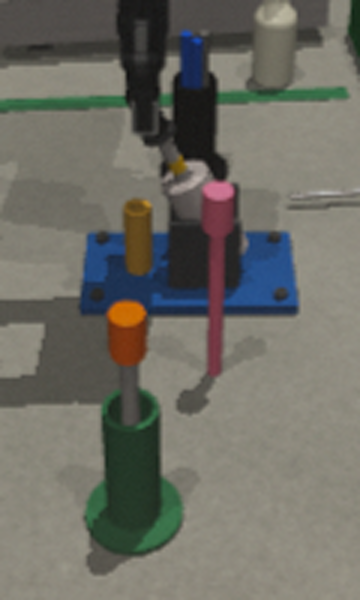

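The tool has moved 45.0 mm along the axis. The side crop shows the whole yellow band at (207,213) with bare steel below it before the bush at (225,240), and no red. I'll hold briefly to settle.

```bash
python3 -m jog '{"linear":[[0,0,0],[0,0,0],[0,0,0],[0,0,0],[0,0,0],[0,0,0],[0,0,0],[0,0,0]],"twist":[0,0,0,0,0,0,0,0],"claw":[-1,-1,-1,-1,-1,-1,-1,-1]}' 40
python3 - <<'E'
from h import *
s=manip.sense();print(s["tcp_pos"],s["force"],s["ft_torque"],s["finger_gap"],abs(s["qd"]).max())
S=manip.snapshot("side");T=manip.snapshot("top")
print(cv2.countNonZero(mask(S,(0,150,60),(4,255,255),(215,160,275,230))))
print(manip.sign_off())
E
```

```text
t: 15.95
tcp_pos: [0.526, 0.0374, 0.164]
tool_rot: [0.026, 0.707, -0.026, 0.707]
force: [0.3, 0.2, -2.2]
finger_gap: 0.245
[0.52597486 0.03743895 0.16404802] [ 0.33598778  0.15191206 -2.19688509] [ 0.05587438 -0.04404473 -0.01928944] 0.24478786775372577 0.0012436200997277928
0
the job is handed in; nothing more can be done
None
```

The job is handed in at about 16 s of the 48 s allowed. The pin is standing in the green cup, and the gripper is holding the rod drawn out to the yellow band.

- **Pin:** I lifted it straight out of its sleeve, carried it clear of the pink look-alike, and let it go in the cup. The last side picture shows it nearly upright and not touched by the fingers.
- **Rod:** I gripped the handle across the lean at 25 N, raised that to 40 N, and drew it along the 25° axis. Measured at the tool, it moved 45 mm. Sideways force showed at most about 3.5 N at the wrist, where I checked it between moves.
- **Last checks:** The side picture shows all of the yellow band with bare steel below it, and a colour check found no red pixels. The arm was at rest, and the wrist force was about the rod's own weight (2.2 N).
- **Bystanders:** I saw none moved in the pictures, but I did not measure their positions again at the end.

No check failed. The cup and bush positions differed by only 2 to 3 mm between cameras, which was within the clearances.

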